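Bayonet the lamp sleeve onto its pillar

ROBOT

A 6-joint arm with a two-finger parallel gripper is mounted at the origin on the work surface; the furniture and walls round the work are solid. World frame = base frame: x ahead of the robot, y to its left, z up, the work surface at z = 0. Lengths are in m, angles in rad, forces in N, time in s.
With the tool pointing down it reaches from about 0.225 to 0.875 m from the base axis. Payload 3.4 kg.
Tool frame: the origin (TCP) lies at the very end of the fingers, on their centre line; the grasp point (between the pads) lies 19 mm behind it; z points along the fingers, y is the line along which they close (so a half turn about z gives the same grasp; the last joint's range is limited). The gripper opens to 85 mm and grips with 20 to 120 N. Pads are 22 mm wide; open, the fingers measure 114 mm over their backs; the gripper's body (76 mm by 85 mm) begins 54 mm behind the grasp point. The pads swing forward as they close: fully open they stand 13 mm farther back than shut.
Start: joints at [1.053, 0.276, 1.505, -0, 1.361, -0.121], TCP at [0.222, 0.53, 0.231] pointing down, gripper open.
Joint ranges: [-2.89, 2.89], [-0.75, 2.08], [0.22, 2.7], [-1.18, 4.32], [0.11, 2.71], [-2.7, 2.7]. Speed limits (rad/s): [2.57, 2.57, 3.14, 3.14, 3.14, 3.14].

INTERFACE

Orientations are given as a unit quaternion [w, x, y, z].
In Python, from rig import manip gives the robot as it stands. The module is installed in compiled form; this text tells all that it offers.
- The arm moves only by the tool play_rows, never from a script. Its argument "motion" is a list of rows, each a list of 5 numbers: the shift along the tool's x, y, z in units of 40 mm (1.0 is 40 mm), then the turn about the tool's z in units of 10 degrees (1.0 is 10 degrees), then the finger opening in mm, from 0 to 85.4. A call has 1 to 5 rows; each row is the pose to reach, as a shift and turn from the pose commanded when the call began, along the tool's axes at that moment; what a row does not reach only later rows make up. A row lasts 1/8 s, in which the tool goes at most 62.5 mm and 10.7 degrees, less where a joint would pass 70% of its speed; a pose out of reach is approached as far as the arm can. A call with a gripper value outside its range is refused whole. The fingers move at their own pace and stop on an object; "newtons" is the grip in N (left out, the last holds). Time passes only in rows, so rows that repeat a pose let the fingers close. It gives the time, the measured TCP pose, the force, the opening and the grip force at its end, in the units of the state.
- manip.get_state(): the state, without advancing time (a new reading comes with each control period).
- manip.get_image(name): name is "scene" or "top" or "wrist"; returns a dict with "img" (400x640x3 uint8, red, green, blue), "range_z" (400x640 float32, m along the optical axis (not along the pixel's ray), 0 where there is no reading), "fx", "fy", "cx", "cy" (pixels), "R" (3x3) and "t" (3): a world point X has camera coordinates R X + t. Camera axes: x right, y down, z forward; pixel columns grow to the right and rows downward; lengths in m; the calibration is good to about 2 mm. A picture is of the moment at which its call begins.
- manip.sign_off(): hands the job in; it is judged then, once.
The state is a dict: "clock": time; "qpos": joint angles; "qd": joint speeds; "effort": joint torques, N m; "position": TCP position; "ee_rot": TCP orientation; "contact_force": force on the tool from outside, world axes, zero at the start; "moment": the same for the moment, N m; "width": finger opening in m; "gripper_force": force on a finger pad.
Only numpy, scipy, OpenCV 4.12 (cv2) and the standard library are available. Lean on these libraries where they do the work, as an engineer would, in place of code of your own. Each camera call takes 0.05 s, during which the arm holds its last target. There are 200 camera calls.

TASK

Finish assembling the brass table lamp: slide the loose brass sleeve, slotted end down, over the top of the bare pillar, feel for where the three pins go into its slots, press it down against the sprung collar and turn it clockwise (seen from above) until it locks. It must stay locked down and upright when you let go. Leave the other parts lying around undisturbed.

Things in the scene. Friction and masses are not known exactly. Their poses are not given: they have to be found in the camera images.
- sleeve: The loose lamp sleeve: a brass tube open at both ends, 75 mm tall, 37 mm outside and 30 mm inside diameter, about 0.12 kg, standing upright on the desk, slotted end down; a white liner shows in its top and a thin bead runs round it 28 mm up. Origin: centre of its lower rim; z up its axis. Three equal L-shaped bayonet slots are cut through the wall below the bead, 120 degrees apart.
- sleeve_grip (a point): On the sleeve's axis, 55 mm above its lower rim: a good height to grip. Above the bead the outside is smooth and round, so it may be gripped at any angle.
- slot_mouth (a point): Middle of the mouth of one slot, at the lower rim, in the wall on the sleeve's +x side (the others are at 120 and 240 degrees). The slot is 10 mm wide, flared to 13.5 mm at the rim, and rises to 25 mm above the rim; there it turns sideways, 9.5 mm high, over a hump whose top is 15.5 mm above the rim, and drops into a pocket.
- slot_pocket (a point): Middle of the floor of that slot's pocket, 11 mm above the rim and 46 degrees counter-clockwise (seen from above) from the slot's mouth. The pocket is 9 mm wide. So, pressed down, the sleeve itself is turned 46 degrees clockwise (seen from above) to bring the pins over the pockets; at about 53 degrees it meets the slot's end.
- lamp_base: The lamp that lacks its sleeve: a heavy round brass base, 130 mm across, that does not move, with an upright pillar at its centre. Origin: centre of its underside, on the desk; z up the pillar; +x is the side with the black cable bush and tells nothing of the pins. Another such lamp, already assembled, stands farther back: that is how it should look.
- pillar_top (a point): Centre of the pillar's tip, on its axis, 148 mm above the desk. The pillar is 28 mm in diameter (1 mm clearance all round in the sleeve); its nose tapers to 19 mm over the top 9 mm.
- pin_level (a point): Point on the pillar's axis 120 mm up, the height of three radial steel pins, 5 mm thick, reaching 19.8 mm from the axis, 120 degrees apart. They may stand at any angle; no reading gives it. Out of line, the sleeve rests on them with its rim at 122.5 mm, kept upright by the pillar; there it can be turned, or let go and gripped anew. Within about 7 degrees it goes in.
- collar_level (a point): Point on the pillar's axis 112 mm up: top of a steel collar, 44 mm across, on a coil spring. It meets the sleeve's rim there with 2.5 N, and 0.5 N more for each mm lower. Fully down the rim is at 97.5 mm (about 10 N); it must be below 102 mm to be turned over the humps. A sleeve let go when not locked springs up to about 112 mm or stays on the pins.
- locked_level (a point): Point on the pillar's axis 106.5 mm up: where the sleeve's lower rim is when it is locked, its pocket floors held up against the pins by the spring.
- lampholder_2: Bystander: an antique-brass lampholder, 34 mm across and 50 mm tall, without slots, standing on the other side of the lamp from the sleeve. Origin: centre of its underside.
- bobeche: Bystander: a shallow brass drip pan, 68 mm across and 14 mm tall, lying behind the work to the right. Origin: centre of its underside.
- finial: Bystander: a turned brass finial, 36 mm across and 64 mm tall, standing behind the work to the left. Origin: centre of its underside.
Things that resemble listed ones, but are neither listed nor needed, are in the scene too. What is shaped like the lamp_base but blue is not meant. What is shaped like the sleeve but red is not meant.

How it is judged:
At the end, for the whole second after the job is handed in: The sleeve is on the pillar (axes within 4 mm, tilt under 5 degrees), locked: its lower rim stays 104.3 to 108.8 mm above the underside of the base, at rest and released (horizontal distance between sleeve and pillar_top below 0.004 m and z of sleeve in the frame of lamp_base between 0.1043 and 0.1088 m and angle between sleeve's own z axis and vertical below 0.09 rad and linear speed of sleeve below 0.02 m/s and angular speed of sleeve below 0.2 rad/s); the robot touches nothing.
It fails at once if another part lying around was pushed more than 30 mm or knocked over (distance of any of lampholder_2, bobeche, finial from where it was at the start of the episode above 0.03 m or angle between any of lampholder_2, bobeche, finial's own z axis and vertical above 0.5 rad).
It also fails if it takes over 72 s, if anything falls off the work surface, if the arm or the gripper's body presses on something with over 40 N, if the wrist force passes 120 N, or if a joint passes its speed limit or range.

## Working session

There is one attempt and no reset: what is moved stays moved. The work goes in short steps, Python scripts to look and compute and a tool call to move; the robot and the scene stay as the last step left them, time stands still between calls to the robot, and variables do not carry over. Pictures are saved under pics/ and viewed, at most 10 in all, crops included, and the job is handed in when it is done.

Besides the shell and the picture viewer there is one more tool, called after "Request:" as name([rows], argument=value, ...), one row to a line, values as JSON. play_rows: Moves the arm, as the interface text tells. Its arguments: {"type":"object","properties":{"motion":{"type":"array","items":{"type":"array","items":{"type":"number"}}},"newtons":{"type":"number"}},"required":["motion"]}

```bash
mkdir -p pics
cat > h.py <<'E'
import numpy as np, cv2
from rig import manip
def grab(n,save=None):
    d=manip.get_image(n)
    if save: cv2.imwrite(f'pics/{save}.png',cv2.cvtColor(d['img'],cv2.COLOR_RGB2BGR))
    return d
def cloud(d):
    v,u=np.mgrid[:400,:640]; z=d['range_z']
    P=np.stack([(u-d['cx'])/d['fx']*z,(v-d['cy'])/d['fy']*z,z],-1)
    return (P-np.asarray(d['t']))@np.asarray(d['R'])
def ray(d,u,v,h):
    R=np.asarray(d['R']);t=np.asarray(d['t'])
    c=-R.T@t; r=R.T@np.array([(u-d['cx'])/d['fx'],(v-d['cy'])/d['fy'],1])
    return c+r*(h-c[2])/r[2]
E
python3 - <<'E'
from h import *
import pickle
s=manip.get_state(); print({k:np.round(v,3).tolist() for k,v in s.items()})
D={n:grab(n,n+'0') for n in('scene','top')}
pickle.dump(D,open('d0.pkl','wb'))
for n,d in D.items(): print(n,d['fx'],-np.asarray(d['R']).T@d['t'],np.round(np.asarray(d['R']),2).tolist(),(d['range_z']>0).mean())
E
```

```text
{'clock': 0.0, 'qpos': [1.053, 0.277, 1.506, -0.0, 1.361, -0.121], 'qd': [0.002, -0.0, -0.001, -0.001, -0.002, -0.001], 'effort': [-0.002, -41.678, -24.58, 0.0, 0.011, 0.0], 'position': [0.222, 0.53, 0.23], 'ee_rot': [-0.0, 0.197, 0.98, -0.001], 'contact_force': [-0.344, -0.091, 0.499], 'moment': [0.046, 0.003, 0.001], 'gripper_force': 0.0, 'width': 0.085}
scene 479.69873394612324 [ 0.09362388 -0.66413026  0.99500521] [[0.84, -0.54, 0.01], [-0.39, -0.62, -0.68], [0.37, 0.57, -0.74]] 0.99606640625
top 391.2696612844594 [0.28354791 0.01698077 1.19135971] [[0.02, -1.0, 0.0], [-0.98, -0.02, -0.21], [0.21, 0.0, -0.98]] 0.99597265625
```

View pics/scene0.png

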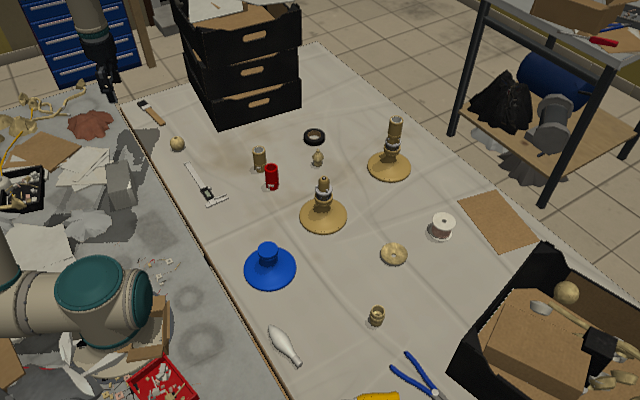

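View pics/top0.png

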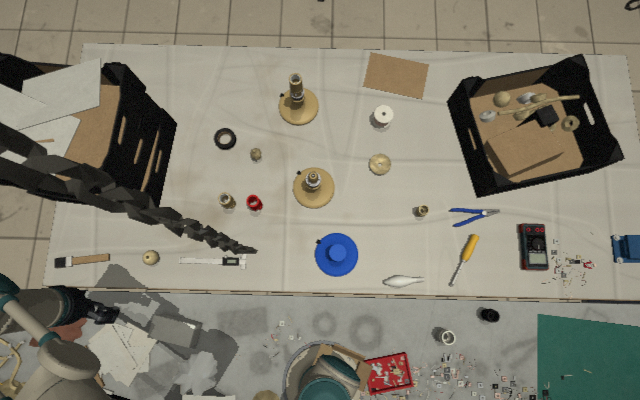

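The scene view shows the bare lamp at (323,213) and the loose sleeve at (259,158), with the red decoy close by at (271,177). The finial is at (317,158), the bobeche at (393,254) and lampholder_2 at (376,315). In the top view the lamp is at (313,187) and the sleeve at (227,200).

Run:
```python
from h import *
import pickle
D=pickle.load(open('d0.pkl','rb'))
boxes={'sleeve':((245,140,268,180),(215,190,237,212)),'red':((262,158,282,194),(244,192,264,212)),'pillar':((308,170,338,215),(295,160,330,200)),'finial':((308,145,327,170),(247,145,265,163)),'bob':((376,238,412,270),(365,148,395,178)),'lh2':((366,303,388,330),(412,202,430,220))}
W={n:cloud(d) for n,d in D.items()}
for k,(a,b) in boxes.items():
  for n,(u0,v0,u1,v1) in zip(('scene','top'),(a,b)):
    p=W[n][v0:v1,u0:u1].reshape(-1,3); p=p[p[:,2]>(0.075 if k=='pillar' else .008)]
    if len(p)<5: print(k,n,len(p));continue
    hi=p[p[:,2]>np.percentile(p[:,2],97)-.008]
    print(k,n,len(p),'top z',np.percentile(p[:,2],[50,95,99]).round(4),'mid hi',((hi.min(0)+hi.max(0))/2).round(4),'ext',np.ptp(hi,axis=0).round(3))
def rim(n,u0,v0,u1,v1,h):  # ray of rim bbox
  d=D[n]; return ray(d,(u0+u1)/2,(v0+v1)/2,h)[:2]
# base disc: brass mask, ellipse fit in both views, rays to disc top height
for n,c in(('scene',(323,213)),('top',(313,187))):
  d=D[n]; hsv=cv2.cvtColor(d['img'],cv2.COLOR_RGB2HSV)
  P=W[n]; m=((P[...,2]>.004)&(P[...,2]<.2)).astype(np.uint8)
  m2=np.zeros_like(m); m2[c[1]-50:c[1]+35,c[0]-35:c[0]+35]=1; m*=m2
  q=P[m>0]; r=np.hypot(*(q[:,:2]-np.median(q[:,:2],0)).T); q=q[r<.08]
  disc=q[q[:,2]<.04]; h=cv2.minEnclosingCircle(disc[:,:2].astype(np.float32)); print(n,'disc',h,np.percentile(disc[:,2],[5,50,95]))
  cv2.imwrite(f'pics/m_{n}.png',m*255)
a=[cv2.resize(cv2.cvtColor(D[n]['img'],cv2.COLOR_RGB2BGR)[y:y+100,x:x+130],None,fx=4,fy=4,interpolation=cv2.INTER_CUBIC)[:,:] for n,x,y in(('scene',230,135),)]
cv2.imwrite('pics/crop.png',a[0])
```

```text
sleeve scene 328 top z [0.0584 0.0765 0.0791] mid hi [ 0.3129 -0.1729  0.532 ] ext [0.438 0.983 0.926]
sleeve top 187 top z [0.0605 0.0778 0.2353] mid hi [0.4075 0.1685 0.6311] ext [0.248 0.303 1.12 ]
red scene 352 top z [0.0516 0.0766 0.0809] mid hi [ 0.3099 -0.2143  0.5322] ext [0.433 0.9   0.926]
red top 166 top z [0.0642 0.0788 0.4694] mid hi [0.4041 0.1271 0.6315] ext [0.241 0.22  1.12 ]
pillar scene 416 top z [0.1125 0.149  0.1526] mid hi [ 0.336  -0.3058  0.5688] ext [0.485 0.717 0.852]
pillar top 244 top z [0.1155 0.1494 0.1521] mid hi [0.4312 0.0367 0.6669] ext [0.295 0.039 1.049]
finial scene 123 top z [0.0375 0.0592 0.0634] mid hi [ 0.3828 -0.2192  0.5244] ext [0.578 0.89  0.941]
finial top 95 top z [0.0402 0.0591 0.1318] mid hi [0.4772 0.1232 0.6247] ext [0.387 0.212 1.133]
bob scene 273 top z [0.0108 0.0157 0.2918] mid hi [ 0.3873 -0.3979  0.5017] ext [0.587 0.532 0.987]
bob top 188 top z [0.0112 0.017  0.172 ] mid hi [ 0.4817 -0.0887  0.6009] ext [0.396 0.211 1.181]
lh2 scene 264 top z [0.0376 0.0534 0.995 ] mid hi [ 0.3028 -0.468   0.5207] ext [0.418 0.392 0.949]
lh2 top 119 top z [0.0372 0.0543 0.0562] mid hi [ 0.3975 -0.1412  0.6191] ext [0.228 0.316 1.144]
scene disc ((0.5587685108184814, 0.02947978675365448), 0.0799340009689331) [0.00598975 0.01553212 0.02976681]
top disc ((0.5593780875205994, 0.044312119483947754), 0.07839760184288025) [0.00598736 0.01513795 0.02593086]
```

View pics/crop.png

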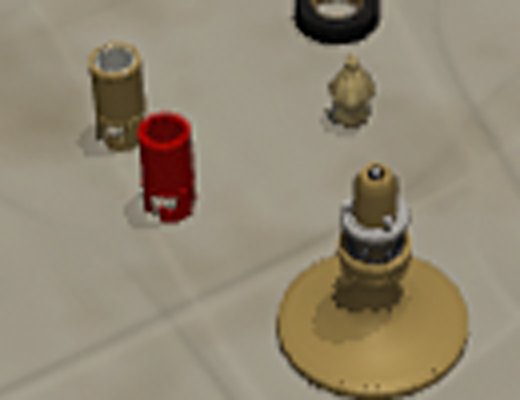

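The 4x crop shows the sleeve with its white liner at (118,60) and slots near its foot. The red decoy stands at about (165,165). The pillar tip is at (376,172), with one pin visible at about (388,222).

Run:
```python
from h import *
import pickle
from scipy.optimize import least_squares
D=pickle.load(open('d0.pkl','rb'))
boxes={'sleeve':((245,135,268,182),(212,188,240,214),.0,.0185),'red':((262,158,282,194),(244,192,264,212),.0,.0185),'pillar':((308,165,338,215),(295,160,330,205),.125,.014),'finial':((308,145,327,170),(247,145,265,163),0,.018),'bob':((376,238,412,270),(365,148,395,178),0,.034),'lh2':((366,303,388,330),(412,202,430,220),0,.017)}
for k,(a,b,zl,R) in boxes.items():
  for n,(u0,v0,u1,v1) in zip(('scene','top'),(a,b)):
    d=D[n]; P=cloud(d)
    m=(d['range_z']>0)&(P[...,2]>max(zl,.01))&(P[...,2]<.2)
    q=P[v0:v1,u0:u1][m[v0:v1,u0:u1]]
    if k in('red','sleeve'):
      hs=cv2.cvtColor(d['img'],cv2.COLOR_RGB2HSV); red=((hs[...,0]<8)|(hs[...,0]>172))&(hs[...,1]>140)
      mm=m&(red if k=='red' else ~red); q=P[v0:v1,u0:u1][mm[v0:v1,u0:u1]]
    zt=np.percentile(q[:,2],97)
    s=q[(q[:,2]<zt-.006)] if k!='pillar' else q[q[:,2]<.14]
    f=least_squares(lambda c:np.hypot(*(s[:,:2]-c).T)-R,s[:,:2].mean(0)+(s[:,:2].mean(0)-(-np.asarray(d['R']).T@d['t'])[:2])*.02,loss='soft_l1',f_scale=.002)
    print(k,n,len(s),'ztop',zt.round(4),'c',f.x.round(4),'res',np.median(abs(f.fun)).round(4),'med',np.median(q[:,:2],0).round(4))
```

```text
sleeve scene 207 ztop 0.0766 c [0.5131 0.2996] res 0.0016 med [0.5095 0.2885]
sleeve top 117 ztop 0.0781 c [0.5117 0.3021] res 0.0018 med [0.5111 0.3009]
red scene 207 ztop 0.0771 c [0.5072 0.2167] res 0.0015 med [0.5036 0.2051]
red top 93 ztop 0.0785 c [0.5062 0.2191] res 0.0019 med [0.507  0.2174]
pillar scene 56 ztop 0.1513 c [0.5673 0.042 ] res 0.0007 med [0.5623 0.0349]
pillar top 17 ztop 0.1512 c [0.5677 0.045 ] res 0.0004 med [0.5645 0.0451]
finial scene 107 ztop 0.0613 c [0.6711 0.2302] res 0.0035 med [0.6627 0.2172]
finial top 84 ztop 0.0607 c [0.6736 0.2305] res 0.0038 med [0.6627 0.2245]
bob scene 15 ztop 0.0164 c [ 0.6398 -0.1622] res 0.0044 med [ 0.6559 -0.1587]
bob top 59 ztop 0.0183 c [ 0.6504 -0.1583] res 0.0063 med [ 0.6488 -0.1671]
lh2 scene 185 ztop 0.0533 c [ 0.4975 -0.2888] res 0.0029 med [ 0.4963 -0.2885]
lh2 top 87 ztop 0.0546 c [ 0.4946 -0.2818] res 0.004 med [ 0.4982 -0.2856]
```

Request:
play_rows([
  [-1.5,-0.4,0,1,85],
  [-3,-0.8,0,2,85],
  [-4.4,-1.2,0,3,85],
  [-5.8,-1.6,0,4,85],
  [-7.2,-2,0,5,85],
])

```text
clock: 0.72
position: [0.458, 0.3438, 0.231]
ee_rot: [-0.0, 0.595, 0.804, -0.0]
contact_force: [0.5, 0.9, -0.2]
width: 0.0848
gripper_force: 0.0
```

```bash
cat >> h.py <<'E'
from scipy.spatial.transform import Rotation as Ro
def togo(target,yaw=None):
    s=manip.get_state(); w,x,y,z=s['ee_rot']; R=Ro.from_quat([x,y,z,w]).as_matrix()
    d=R.T@(np.array(target)-s['position']); cy=np.degrees(np.arctan2(R[1,1],R[0,1]))
    print('t',round(s['clock'],2),'pos',np.round(s['position'],4),'yawY',cy.round(1),'tilt',np.degrees(np.arccos(-R[2,2])).round(2),'units',(d/.04).round(2), 'turn',None if yaw is None else round((cy-yaw)/10,2),'F',np.round(s['contact_force'],1),'q6',round(s['qpos'][5],2))
E
python3 - <<'E'
from h import *
togo([.512,.301,.231],0)
d=grab('wrist','w1'); print(d['fx'],-np.asarray(d['R']).T@d['t'],np.round(d['R'],2).tolist())
E
```

```text
t 0.72 pos [0.458  0.3438 0.231 ] yawY 16.9 tilt 0.03 units [-1.42  0.98 -0.  ] turn 1.69 F [ 0.5  0.9 -0.2] q6 0.23
287.4271072850048 [0.43456243 0.42237304 0.37430704] [[0.96, 0.29, -0.0], [0.28, -0.91, 0.32], [0.09, -0.31, -0.95]]
```

View pics/w1.png

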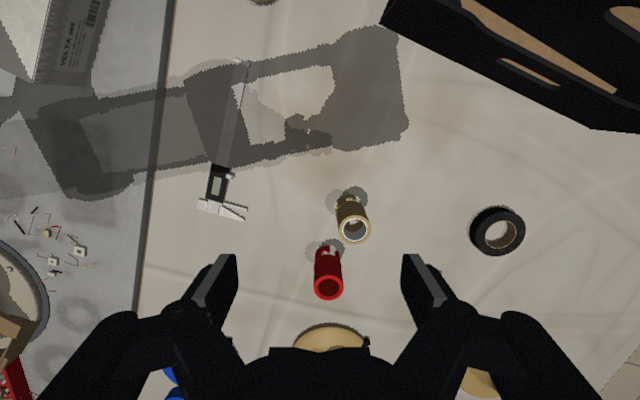

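The wrist view shows the sleeve's top rim at (354,229), with a slot near its foot at about (352,200). The red decoy is at (328,285) and the black ring at (497,230). I'm moving above the sleeve for a closer look.

Request:
play_rows([
  [-0.7,0.5,0.8,0.8,85],
  [-1.4,1,1.6,1.7,85],
  [-1.4,1,2.5,1.7,85],
  [-1.4,1,2.5,1.7,85],
])

```text
clock: 1.27
position: [0.5094, 0.3023, 0.1281]
ee_rot: [-0.002, 0.706, 0.709, -0.004]
contact_force: [-1.0, 0.4, 0.8]
width: 0.0852
gripper_force: 0.0
```

Run:
```python
from h import *
togo([.512,.301,.036],0)
d=grab('wrist','w2'); np.save('w2.npy',d,allow_pickle=True)
P=cloud(d); m=(d['range_z']>0)&(np.hypot(P[...,0]-.512,P[...,1]-.301)<.035)&(P[...,2]>.012)&(P[...,2]<.1)
ys,xs=np.nonzero(m); print('bbox',xs.min(),xs.max(),ys.min(),ys.max(),'z99',np.percentile(P[m][:,2],98))
x0,y0=max(xs.min()-30,0),max(ys.min()-20,0)
c=d['img'][y0:ys.max()+30,x0:xs.max()+30]; print(x0,y0,c.shape)
f=min(800/c.shape[1],600/c.shape[0]); f=int(f*2)/2
cv2.imwrite('pics/w2c.png',cv2.cvtColor(cv2.resize(c,None,fx=f,fy=f,interpolation=cv2.INTER_CUBIC),cv2.COLOR_RGB2BGR)); print(f)
```

```text
t 1.27 pos [0.5094 0.3023 0.1281] yawY 0.2 tilt 0.46 units [-0.03  0.08  2.3 ] turn 0.02 F [-1.   0.4  0.8] q6 0.41
bbox 300 349 175 242 z99 0.07679813666577474
270 155 (117, 109, 3)
5.0
```

View pics/w2c.png

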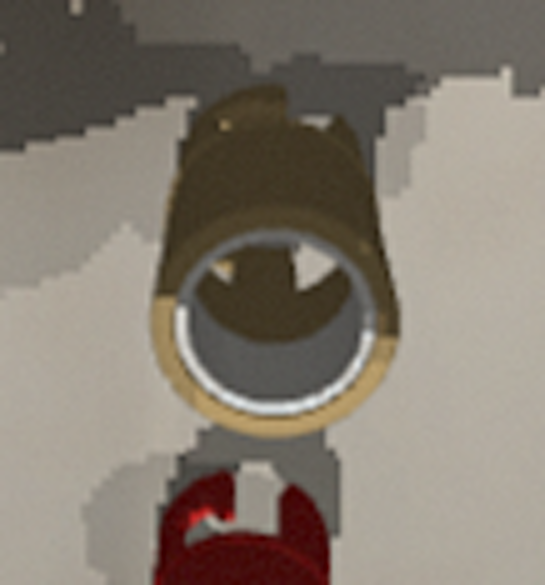

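The crop is 5x, offset (270,155). It shows the sleeve rim centred at about crop (275,332). One slot mouth faces the camera at the lower rim, between crop (288,88) and (337,116). I'll cast those points onto planes.

Run:
```python
from h import *
d=np.load('w2.npy',allow_pickle=True).item()
g=lambda u,v,h:ray(d,270+(u+.5)/5-.5,155+(v+.5)/5-.5,h)[:2]
# outer top rim: mask brass/liner vs bg is hard: use hand-read rim points, fit in plane z=.075
pts=[(152,320),(160,365),(185,405),(225,428),(275,437),(325,428),(365,403),(390,365),(399,330)]
q=np.array([g(*p,.075) for p in pts]); A=np.c_[2*q,np.ones(len(q))]; s=np.linalg.lstsq(A,(q**2).sum(1),rcond=None)[0]
c=s[:2]; print('rim c',c.round(4),'r',np.sqrt(s[2]+c@c).round(4))
for p in [(190,115),(215,98),(250,85),(288,88),(337,116)]:
  w=g(*p,0)-c; print(p,np.hypot(*w).round(4),np.degrees(np.arctan2(w[1],w[0])).round(1))
```

```text
rim c [0.5137 0.3005] r 0.0183
(190, 115) 0.0202 141.8
(215, 98) 0.0193 124.6
(250, 85) 0.019 102.7
(288, 88) 0.0183 80.0
(337, 116) 0.0178 44.3
```

Run:
```python
from h import *
togo([.5137,.3005,.036],0)
```

```text
t 1.32 pos [0.5107 0.3034 0.1303] yawY 0.3 tilt 0.2 units [-0.07  0.08  2.36] turn 0.03 F [ 0.4  0.7 -0.2] q6 0.41
```

Request:
play_rows([
  [-0.06,0.08,0.4,0,85],
  [-0.06,0.08,1.2,0,85],
  [-0.06,0.08,2,0,85],
  [-0.06,0.08,2.35,0,85],
  [-0.06,0.08,2.35,0,85],
])

```text
clock: 1.95
position: [0.5148, 0.3014, 0.037]
ee_rot: [-0.0, 0.705, 0.709, -0.0]
contact_force: [0.4, 0.5, 0.1]
width: 0.0848
gripper_force: 0.0
```

Request:
play_rows([
  [0,0,0,0,45],
  [0,0,0,0,30],
  [0,0,0,0,30],
  [0,0,0,0,30],
  [0,0,0,0,30],
], newtons=40)

```text
clock: 2.58
position: [0.5154, 0.3016, 0.0383]
ee_rot: [0.0, 0.705, 0.709, 0.001]
contact_force: [-0.9, -1.0, 6.0]
width: 0.0361
gripper_force: 40.4
```

Run:
```python
from h import *
togo([.5137,.3005,.26],0); s=manip.get_state(); print(s['width'],s['gripper_force'])
```

```text
t 2.58 pos [0.5154 0.3016 0.0383] yawY 0.3 tilt 0.09 units [-0.02 -0.03 -5.54] turn 0.03 F [-0.9 -1.   6. ] q6 0.41
0.03605025017892147 40.37769553513499
```

Request:
play_rows([
  [0,0,-1.2,0,30],
  [0,0,-2.6,0,30],
  [0,0,-4,0,30],
  [0,0,-5.2,0,30],
  [0,0,-5.5,0,30],
])

```text
clock: 3.2
position: [0.5164, 0.3019, 0.2607]
ee_rot: [0.001, 0.705, 0.709, 0.003]
contact_force: [0.0, -0.4, -1.5]
width: 0.0357
gripper_force: 40.8
```

Request:
play_rows([
  [-1,0.2,0,0,30],
  [-2.4,0.4,0,0,30],
  [-3.8,0.6,0,0,30],
  [-5.2,0.8,0,0,30],
  [-6.6,1,0,0,30],
])

```text
clock: 3.82
position: [0.5553, 0.0357, 0.2551]
ee_rot: [-0.001, 0.705, 0.709, -0.001]
contact_force: [0.8, 0.7, -1.8]
width: 0.0358
gripper_force: 40.7
```

Request:
play_rows([
  [-1,0.2,0,0,30],
  [-1.8,0.25,0,0,30],
  [-2,0.25,0,0,30],
  [-2,0.25,0,0,30],
])

```text
clock: 4.32
position: [0.5659, -0.0423, 0.2559]
ee_rot: [-0.001, 0.706, 0.708, -0.0]
contact_force: [0.8, -0.3, -2.1]
width: 0.0357
gripper_force: 40.7
```

Run:
```python
from h import *
togo([.566,.043,.26],0)
d=grab('wrist','w3'); np.save('w3.npy',d,allow_pickle=True)
R=np.asarray(d['R']);p=R@np.array([.566,.043,.12])+d['t']; u,v=p[0]/p[2]*d['fx']+d['cx'],p[1]/p[2]*d['fy']+d['cy']; print(u,v)
x0,y0=max(int(u)-65,0),max(int(v)-55,0); print(x0,y0)
c=d['img'][y0:y0+120,x0:x0+130]
cv2.imwrite('pics/w3c.png',cv2.cvtColor(cv2.resize(c,None,fx=5,fy=5,interpolation=cv2.INTER_CUBIC),cv2.COLOR_RGB2BGR))
```

```text
t 4.33 pos [ 0.5659 -0.0423  0.2559] yawY 0.2 tilt 0.17 units [ 2.13  0.01 -0.1 ] turn 0.02 F [ 0.8 -0.3 -2.1] q6 -0.2
319.2767288362798 97.14116918656697
254 42
```

View pics/w3c.png

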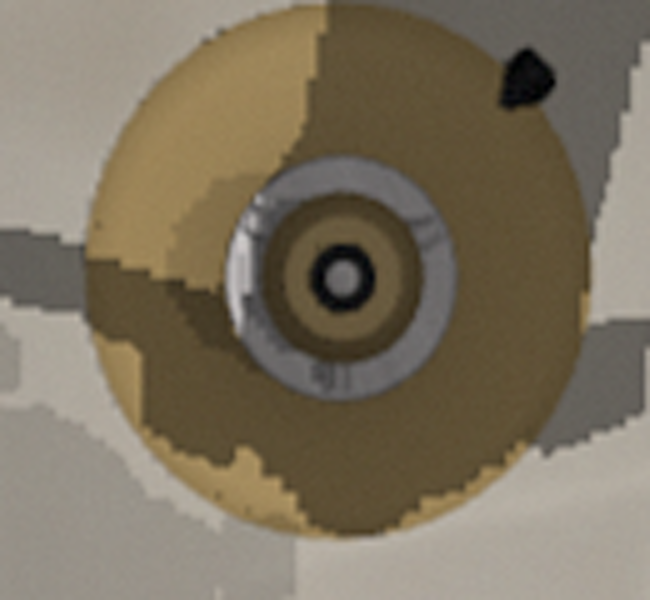

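The 5x crop (offset (254,42)) looks straight down on the pillar. Its tip is at (344,278), the pins are at about (332,375), (428,228) and (260,208), and the collar ring lies outside them. I'll compute the axis and pin angles.

Run:
```python
from h import *
d=np.load('w3.npy',allow_pickle=True).item()
g=lambda u,v,h:ray(d,254+(u+.5)/5-.5,42+(v+.5)/5-.5,h)[:2]
def fit(pts,h):
  q=np.array([g(*p,h) for p in pts]); s=np.linalg.lstsq(np.c_[2*q,np.ones(len(q))],(q**2).sum(1),rcond=None)[0]; c=s[:2]; return c,np.sqrt(s[2]+c@c)
print('tip',g(344,278,.148).round(4))
print('pillar139',fit([(265,278),(344,196),(423,278),(344,362)],.139))
print('collar',fit([(226,278),(342,156),(457,278),(342,400)],.112))
print('disc',fit([(85,280),(340,3),(590,270),(345,538)],.008))
c=fit([(226,278),(342,156),(457,278),(342,400)],.112)[0]
for C in(c,g(344,278,.148)):
  for p in[(332,375),(428,228),(260,208)]:
    w=g(*p,.12)-C; print(p,np.hypot(*w).round(4),np.degrees(np.arctan2(w[1],w[0])).round(1))
```

```text
tip [0.5686 0.0426]
pillar139 (array([0.56869809, 0.0423369 ]), np.float64(0.01345418678547002))
collar (array([0.56845942, 0.04249708]), np.float64(0.021766744106761823))
disc (array([0.56812308, 0.04246071]), np.float64(0.06489174166456434))
(332, 375) 0.0168 -95.9
(428, 228) 0.018 30.2
(260, 208) 0.0193 140.3
(332, 375) 0.0169 -96.4
(428, 228) 0.0178 30.1
(260, 208) 0.0194 140.9
```

Request:
play_rows([
  [0.6,0.06,0,0.9,30],
  [1.3,0.06,0,1.9,30],
  [2,0.06,0,2.8,30],
  [2.15,0.06,0,3.7,30],
  [2.15,0.06,0,3.7,30],
])

```text
clock: 5.0
position: [0.568, 0.0456, 0.2572]
ee_rot: [-0.0, 0.893, 0.45, -0.0]
contact_force: [0.4, 0.4, -2.7]
width: 0.0358
gripper_force: 40.7
```

Run:
```python
from h import *
togo([.5685,.0435,.1605],-37)
for n in('scene','top'):
  d=grab(n); P=cloud(d); m=(d['range_z']>0)&(np.hypot(P[...,0]-.568,P[...,1]-.043)<.03)&(P[...,2]<.29)&(P[...,2]>.1)
  np.save(n+'5.npy',d,allow_pickle=True)
  if n=='scene':
    ys,xs=np.nonzero(m); x0,y0=xs.min()-20,ys.min()-10; c=d['img'][y0:ys.max()+40,x0:xs.max()+20]; print(x0,y0,c.shape)
    cv2.imwrite('pics/s5.png',cv2.cvtColor(cv2.resize(c,None,fx=5,fy=5,interpolation=cv2.INTER_CUBIC),cv2.COLOR_RGB2BGR)[:600,:800])
```

```text
t 5.0 pos [0.568  0.0456 0.2572] yawY -36.5 tilt 0.04 units [-0.04  0.04  2.42] turn 0.05 F [ 0.4  0.4 -2.7] q6 0.59
292 119 (117, 65, 3)
```

View pics/s5.png

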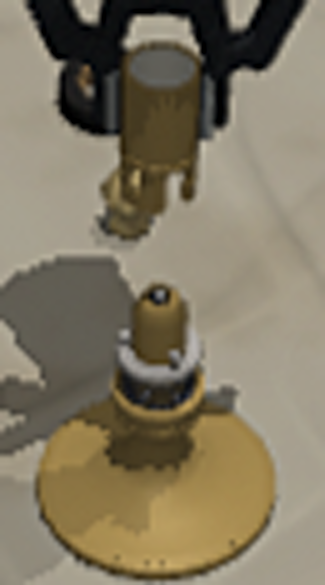

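The scene crop shows the sleeve held upright right above the pillar, both axes near crop column 160. A slot mouth and a pin are both near column 175. I'm lowering.

Request:
play_rows([
  [-0.04,0.04,0.5,0,30],
  [-0.04,0.04,1.2,0,30],
  [-0.04,0.04,1.6,0,30],
  [-0.04,0.04,1.8,0,30],
  [-0.04,0.04,2,0,30],
])

```text
clock: 5.72
position: [0.5695, 0.0412, 0.1775]
ee_rot: [0.0, 0.894, 0.448, 0.001]
contact_force: [-0.6, -0.9, -1.3]
width: 0.0357
gripper_force: 40.7
```

Request:
play_rows([
  [0,0,0.1,0,30],
  [0,0,0.2,0,30],
  [0,0,0.3,0,30],
  [0,0,0.4,0,30],
  [0,0,0.5,0,30],
])

```text
clock: 6.35
position: [0.5689, 0.0415, 0.1572]
ee_rot: [-0.0, 0.894, 0.448, 0.0]
contact_force: [-0.6, 0.3, -1.0]
width: 0.0357
gripper_force: 40.8
```

Request:
play_rows([
  [0,0,0.1,0,30],
  [0,0,0.15,0,30],
  [0,0,0.2,0,30],
  [0,0,0.25,0,30],
  [0,0,0.3,0,30],
])

```text
clock: 6.98
position: [0.5688, 0.0416, 0.1458]
ee_rot: [-0.0, 0.894, 0.448, 0.0]
contact_force: [-2.3, 2.7, 4.9]
width: 0.0362
gripper_force: 41.4
```

Request:
play_rows([
  [0,0,0.06,0,30],
  [0,0,0.12,0,30],
  [0,0,0.18,0,30],
  [0,0,0.22,0,30],
  [0,0,0.22,0,30],
])

```text
clock: 7.6
position: [0.5689, 0.0418, 0.1377]
ee_rot: [-0.0, 0.894, 0.448, 0.001]
contact_force: [-2.1, 4.4, 8.8]
width: 0.036
gripper_force: 41.5
```

Request:
play_rows([
  [0,0,0.03,0.5,30],
  [0,0,0.03,1.3,30],
  [0,0,0.03,2.1,30],
  [0,0,0.03,2.9,30],
  [0,0,0.03,3.6,30],
], newtons=60)

```text
clock: 8.22
position: [0.5686, 0.0416, 0.1363]
ee_rot: [-0.0, 0.989, 0.148, 0.0]
contact_force: [-4.7, 3.4, 7.1]
width: 0.0351
gripper_force: 59.6
```

Run:
```python
from h import *
togo([.5685,.0425,.136],-83); print(np.round(manip.get_state()['moment'],3))
```

```text
t 8.22 pos [0.5686 0.0416 0.1363] yawY -72.9 tilt 0.03 units [ 0.   -0.02  0.01] turn 1.01 F [-4.7  3.4  7.1] q6 1.22
[0.473 0.599 0.141]
```

Request:
play_rows([
  [0,0,0,0.4,30],
  [0,0,0,0.8,30],
  [0,0,0,1,30],
  [0,0,0,1,30],
])

```text
clock: 8.72
position: [0.5687, 0.0417, 0.1363]
ee_rot: [-0.0, 0.998, 0.063, 0.0]
contact_force: [-2.8, 4.4, 9.0]
width: 0.0356
gripper_force: 59.6
```

Run:
```python
from h import *
togo([.5685,.0425,.136],-83); print(np.round(manip.get_state()['moment'],3))
```

```text
t 8.72 pos [0.5687 0.0417 0.1363] yawY -82.7 tilt 0.05 units [-0.   -0.02  0.01] turn 0.03 F [-2.8  4.4  9. ] q6 1.39
[0.467 0.574 0.078]
```

Request:
play_rows([
  [0,0,0,0.3,30],
  [0,0,0,0.6,30],
  [0,0,0,0.6,30],
])

```text
clock: 9.1
position: [0.5686, 0.0419, 0.1363]
ee_rot: [-0.0, 1.0, 0.011, 0.0]
contact_force: [-3.1, 4.3, 7.6]
width: 0.0356
gripper_force: 59.7
```

Run:
```python
from h import *
togo([.5685,.0425,.136],-83); print(np.round(manip.get_state()['moment'],3))
```

```text
t 9.1 pos [0.5686 0.0419 0.1363] yawY -88.7 tilt 0.05 units [-0.   -0.01  0.01] turn -0.57 F [-3.1  4.3  7.6] q6 1.5
[0.572 0.575 0.185]
```

Request:
play_rows([
  [0,0,0,0.2,30],
  [0,0,0,0.4,30],
  [0,0,0,0.4,30],
])

```text
clock: 9.48
position: [0.5681, 0.0421, 0.1363]
ee_rot: [-0.0, 1.0, -0.023, -0.0]
contact_force: [-3.9, 3.7, 7.9]
width: 0.0357
gripper_force: 59.9
```

Run:
```python
from h import *
togo([.5685,.0425,.136],-83); print(np.round(manip.get_state()['moment'],3))
```

```text
t 9.47 pos [0.5681 0.0421 0.1363] yawY -92.6 tilt 0.07 units [ 0.01 -0.01  0.01] turn -0.96 F [-3.9  3.7  7.9] q6 1.57
[0.711 0.781 0.775]
```

Request:
play_rows([
  [0,0,0,-0.4,30],
  [0,0,0,-0.8,30],
  [0,0,0,-0.8,30],
  [0,0,-0.1,-0.8,30],
  [0,0,-0.15,-0.8,30],
])

```text
clock: 10.1
position: [0.5688, 0.0417, 0.1418]
ee_rot: [-0.0, 0.999, 0.046, 0.0]
contact_force: [-1.5, 3.7, 4.3]
width: 0.0356
gripper_force: 59.4
```

Request:
play_rows([
  [0,0,-0.04,0,30],
  [0,0,-0.08,0,30],
  [0,0,-0.12,0,30],
  [0,0,-0.12,0,30],
])

```text
clock: 10.6
position: [0.5687, 0.0416, 0.145]
ee_rot: [-0.0, 0.999, 0.046, -0.001]
contact_force: [-1.0, 3.8, -5.1]
width: 0.0355
gripper_force: 60.6
```

Run:
```python
from h import *
togo([.5685,.0425,.1445],-84); print(np.round(manip.get_state()['moment'],3))
```

```text
t 10.6 pos [0.5687 0.0416 0.145 ] yawY -84.7 tilt 0.08 units [-0.   -0.02  0.01] turn -0.07 F [-1.   3.8 -5.1] q6 1.43
[ 0.731  0.009 -0.011]
```

Request:
play_rows([
  [0,0,0.03,0,30],
  [0,0,0.03,0,45],
  [0,0,0.03,0,70],
  [0,0,0.03,0,85],
  [0,0,0.03,0,85],
])

```text
clock: 11.22
position: [0.5691, 0.0409, 0.1451]
ee_rot: [0.0, 0.999, 0.046, 0.0]
contact_force: [0.3, -0.4, 0.2]
width: 0.0852
gripper_force: 0.0
```

Request:
play_rows([
  [0,0,0,0,85],
  [0,0,-0.4,0,85],
  [0,0,-1.2,0,85],
  [0,0,-2.2,0,85],
  [0,0,-3,0,85],
])

```text
clock: 11.85
position: [0.5694, 0.0413, 0.2679]
ee_rot: [0.0, 0.999, 0.046, 0.002]
contact_force: [1.0, -0.9, 0.1]
width: 0.0852
gripper_force: 0.0
```

Run:
```python
from h import *
togo([.5685,.0425,.1445],-84); print(manip.get_state()['width'])
for n in('scene','top'):
  d=grab(n); P=cloud(d); m=(d['range_z']>0)&(np.hypot(P[...,0]-.5685,P[...,1]-.0425)<.023)&(P[...,2]<.21)&(P[...,2]>.12)
  q=P[m]; print(n,np.percentile(q[:,2],[90,95,98]).round(4))
  if n=='scene':
    c=d['img'][130:240,270:420]; cv2.imwrite('pics/s6.png',cv2.cvtColor(cv2.resize(c,None,fx=5,fy=5,interpolation=cv2.INTER_CUBIC),cv2.COLOR_RGB2BGR))
```

```text
t 11.85 pos [0.5694 0.0413 0.2679] yawY -84.7 tilt 0.17 units [-0.03 -0.03  3.09] turn -0.07 F [ 1.  -0.9  0.1] q6 1.43
0.08524650425883425
scene [0.1816 0.183  0.1838]
top [0.1826 0.1837 0.1842]
```

View pics/s6.png

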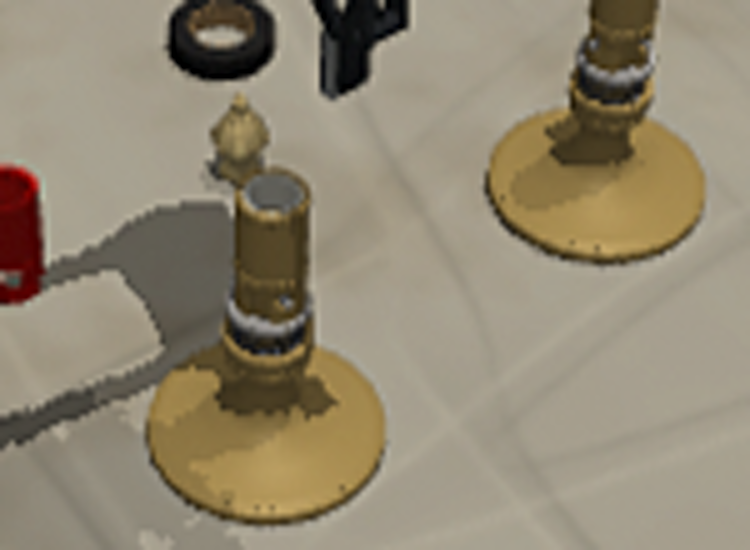

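The sleeve stands upright on the pillar with its rim at the collar (crop (270,310)), like the finished lamp behind. Its top measures about 0.182 m, which matches the locked height of 106.5 + 75 mm, and the gripper is clear.

```bash
python3 -c "
from rig import manip
print(manip.sign_off())"
```

```text
the job is handed in; nothing more can be done
None
```

The job is handed in (no verdict was returned): the sleeve is on the pillar, turned clockwise and holding upright by itself, its top at about 182 mm matching the locked height, with the gripper clear, no other part touched and about 12 s used.

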